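Find the heavy side of an unbalanced rotor and hold it down

TASK

The grey rotor on the sloping test stand is out of balance and nothing on it shows where. Slide the brake all the way to its free end, up the slope away from you, then turn the rotor by its grip bar to feel which side is heavy, and turn it until the heavy side points straight down the slope. Finish while still gripping the bar and holding the rotor still like that, with the brake still free; leave the vial and the eraser beside the stand alone.

Things in the scene. Friction and masses are not known exactly. Their poses are not given: they have to be found in the camera images.
- stand: grey test stand fixed to the desk, base 200 x 230 mm, 13 mm thick. Origin: centre of its underside on the desk; x points to its rear, y to its left, z up. It carries the sloping panel.
- panel: aluminium panel of the stand, 190 (along the slope) x 230 mm, rising to the rear at 20 degrees. Origin: centre of its top face, 56 mm above the desk. x points up the slope, y left, z square out of the panel. The rotor's axle stands square on the panel at x 0, y -30 mm; a small dark tooth at x -83, y -30 mm marks straight down the slope from it.
- rotor: grey disc, 136 mm across, parallel to the panel, 10 to 32 mm above it, with 8 alike dark wells in its top and a black grip bar across its middle. Origin: on the axle at the panel's face; z out of the panel; x along the bar towards its end with the white line. It turns without end about z. A hidden slug makes one side heavy, at an unknown angle to the bar, different every time.
- axle (a point): centre of the rotor's bearing, 9 mm out from the panel, axes as the panel's. With the brake free, bearing friction (about 0.16 N m) keeps the rotor wherever it is left; the heavy side pulls towards down the slope with up to 0.11 to 0.14 N m, most when level with the axle, nothing when straight down or up. Moments felt at one angle turning one way and the other average to that pull.
- rotor_grip (a point): point to grip on the rotor: on the axle, 56 mm out from the panel, in the grip bar. The bar is 52 mm long (along the rotor's x), 14 mm wide (pinch it there, along the rotor's y) and stands 36 to 68 mm out from the panel. Same axes as the rotor.
- brake_grip (a point): point to grip on the brake: in its black upright fin, 58 mm out from the panel at panel y +85 mm, left of the rotor. The fin is 26 mm long along the slope, 12 mm wide along the panel's y (pinch it there) and stands 24 to 70 mm out from the panel. An arm runs from under it to a rubber shoe that rubs on the rotor's edge. Axes as the panel's.
- brake (a joint): the brake's place on its straight track along the panel's x: 0 = lower end, shoe rubbing on the rotor's edge, so that the pull is hard to feel; 0.055 m = upper, free end, shoe clear (it leaves the rotor at about 0.013 m). It starts at 0 to 0.006 m, needs a few newtons to slide and stays where it is left.
- vial: small capped vial, 27 mm across, 62 mm tall, standing on the desk right of the stand; a bystander. Origin: centre of its underside.
- eraser: eraser, 19 x 44 x 12 mm, lying on the desk left of the stand; a bystander. Origin: centre of its underside.

How it is judged:
On the way:
1. the brake is slid to its free end (value of joint brake above 0.049 m), for 0.2 s.
At the end, for the whole second after the job is handed in: the rotor's heavy side (its hidden slug, 50 mm from the axle) lies within 25 degrees of straight down the slope, the brake is within 6 mm of its free end, the fingers still grip the rotor with over 1 N and the rotor is still (x of slug_c0 in the frame of panel below -0.0453 m and value of joint brake above 0.049 m and contact force between the fingers and rotor above 1 N and angular speed of rotor below 0.05 rad/s); the arm keeps its last pose, push and grip.
It fails at once if the vial or the eraser is knocked or shifted by more than 2 cm (distance of any of vial, eraser from where it was at the start of the episode above 0.02 m).
It also fails if it takes over 72 s, if anything falls off the work surface, if the arm or the gripper's body presses on something with over 40 N, if the wrist force passes 120 N, or if a joint passes its speed limit or range.

ROBOT

A 6-joint arm with a two-finger parallel gripper is mounted at the origin on a cart in front of the work surface, level with it; the furniture and walls round the work are solid. World frame = base frame: x ahead of the robot, y to its left, z up, the work surface at z = 0. Lengths are in m, angles in rad, forces in N, time in s.
With the tool pointing down it reaches from about 0.375 to 0.975 m from the base axis. Payload 3.8 kg.
Tool frame: the origin (TCP) lies midway between the tips of the shut fingers; the grasp point (between the pads) lies 19 mm behind it; z points along the fingers, y is the direction in which the jaws open and shut (so a half turn about z gives the same grasp; the last joint's range is limited). The gripper opens to 85 mm and grips with 20 to 120 N. Pads are 22 mm wide; open, the fingers measure 114 mm over their backs; the gripper's body (76 mm by 85 mm) begins 54 mm behind the grasp point. The pads swing forward as they close: fully open they stand 13 mm farther back than shut.
Start: joints at [-1.17, 0.264, 1.604, -0, 1.274, -0.037], TCP at [0.286, -0.611, 0.231] pointing down, gripper open.
Joint ranges: [-2.63, 2.63], [-0.94, 2.18], [0.31, 2.57], [-1.31, 4.45], [0, 2.66], [-2.55, 2.55]. Speed limits (rad/s): [2.57, 2.57, 3.14, 3.14, 3.14, 3.14].

INTERFACE

Orientations are given as a rotation vector (axis times angle).
In Python, from workcell import bot gives the robot as it stands.
- The arm moves only by the shell command python3 -m inch 'ROWS' [FORCE]. ROWS is JSON, a list of rows, each an object of numbers: "dx", "dy", "dz": the shift along the tool's x, y, z in m; "ax", "ay", "az": the turn, a rotation vector about the tool's x, y, z in degrees; "fingers": the opening, from -1 (shut) to 1 (fully open). A call has 1 to 20 rows; each row is the pose to reach, as a shift and turn from the pose measured when the call began, along the tool's axes at that moment; what a row does not reach only later rows make up. A row lasts 1/8 s, in which the tool goes at most 62.5 mm and 10.7 degrees, less where a joint would pass 70% of its speed; a pose out of reach is approached as far as the arm can. A call with a gripper value outside its range is refused whole. The fingers move at their own pace and stop on an object; FORCE is the grip in N (left out, the last holds). Time passes only in rows, so rows that repeat a pose let the fingers close. It gives the time, the measured TCP pose, the force and the opening at its end, in the units of the state.
- bot.read_state(): the state, without advancing time (a new reading comes with each control period).
- bot.read_camera(name): name is "side" or "top" or "wrist"; returns (picture, depth): 480x640x3 uint8, blue, green, red; 480x640 float32, m along the optical axis (not along the pixel's ray), 0 where there is no reading.
- bot.get_calibration(name): a dict with "intrinsics" (3x3 intrinsics, pixels), "view" (4x4, takes a point from world to camera coordinates). Camera axes: x right, y down, z forward; pixel columns grow to the right and rows downward; lengths in m; the calibration is good to about 2 mm. The wrist camera is an equidistant fisheye: a pixel r from the principal point sees the ray r / f radians off the axis. A picture is of the moment at which its call begins: read the wrist's pose just before it. get_calibration takes no time and is no camera call; for the wrist camera it gives the pose at the moment of the call.
- bot.finish_job(): hands the job in, once; it reports no verdict.
Trained networks look in the newest picture that a camera, given by its name, has taken for a name from the list of things; names that differ only in an ending like _2 or _b are one class to them, and where a whole thing is asked for, a point or a joint stands for the part that bears it (a point fixed in the world has none). Each returns a list of dicts, best first, with "p" (0 to 1); they miss things now and then, are a little off and sometimes report something else, mostly with a low value. They report only what shows in the picture. A call takes as long as a camera call.
- bot.masks_of(camera, thing): "region" (480x640 bool, what is visible of it) and "box" ([left, top, right, bottom] in pixels, round what is visible of it).
The state is a dict: "time": time; "q": joint angles; "joint_vel": joint speeds; "joint_torque": joint torques, N m; "tool_pos": TCP position; "tcp_rot": TCP orientation; "wrist_force": force on the tool from outside, world axes, zero at the start; "torque": the same for the moment, N m; "width": opening from 0.0 (shut) to 1.0 (fully open).
Only numpy, scipy, OpenCV 4.12 (cv2) and the standard library are available. Lean on these libraries where they do the work, as an engineer would, in place of code of your own. Each camera call takes 0.05 s, during which the arm holds its last target. There are 200 camera calls.

## Working session

There is one attempt and no reset: what is moved stays moved. The work goes in short steps, Python scripts to look and compute and a shell command to move; the robot and the scene stay as the last step left them, time stands still between calls to the robot, and variables do not carry over. Pictures are saved under pics/ and viewed, about 8 in all and at most 12, crops included, and the job is handed in when it is done.

```bash
ls; mkdir -p pics; cat > h.py <<'E'
import numpy as np, cv2
from workcell import bot
from scipy.spatial.transform import Rotation as R
def cloud(cam):
    im,d=bot.read_camera(cam); c=bot.get_calibration(cam); K=np.array(c["intrinsics"]); V=np.array(c["view"])
    v,u=np.mgrid[:480,:640]; P=np.stack([(u-K[0,2])/K[0,0]*d,(v-K[1,2])/K[1,1]*d,d],-1)
    return im,d,(P-V[:3,3])@V[:3,:3]
E
python3 - <<'E'
from h import *
s=bot.read_state(); print(s)
for cam in("top","side"):
    im,d,W=cloud(cam); cv2.imwrite(f"pics/{cam}0.png",im)
    for n in("panel","stand","rotor","rotor_grip","brake_grip","vial","eraser"):
        for m in bot.masks_of(cam,n)[:1]:
            r=m["region"]&(d>0); print(cam,n,round(m["p"],2),m["box"],np.median(W[r],0).round(3),W[r].min(0).round(3),W[r].max(0).round(3))
E
```

```text
pics
{'time': 0.0, 'q': array([-1.16992279e+00,  2.64764091e-01,  1.60536091e+00,  3.03595061e-05,
        1.27367969e+00, -3.68844476e-02]), 'joint_vel': array([-0.00033943,  0.00124313,  0.00017016,  0.00087616,  0.00049556,
        0.00029281]), 'joint_torque': array([ 9.24665692e-04, -5.15108299e+01, -3.67315507e+01,  2.88726305e-04,
        1.28388868e-02,  1.63816651e-05]), 'tool_pos': array([ 0.28587622, -0.61068191,  0.22996171]), 'tcp_rot': array([-3.06451315e+00, -6.81664087e-01,  5.83646622e-04]), 'wrist_force': array([ 0.88106688,  0.64917522, -0.28698184]), 'torque': array([ 0.0677696 , -0.01189609, -0.00447368]), 'width': 0.9972379640782942}
top panel 0.72 [233.0, 181.2, 387.2, 311.5] [0.624 0.038 0.076] [ 0.524 -0.086 -0.002] [0.742 0.168 0.128]
top stand 0.77 [234.5, 180.1, 386.7, 315.3] [0.618 0.039 0.074] [ 0.512 -0.086 -0.003] [0.742 0.167 0.128]
top rotor 0.77 [284.1, 210.4, 367.2, 292.4] [0.612 0.01  0.089] [ 0.549 -0.059  0.027] [0.684 0.078 0.128]
top rotor_grip 0.88 [284.7, 207.0, 370.1, 293.8] [0.612 0.011 0.089] [ 0.549 -0.059  0.028] [0.682 0.078 0.128]
top
[... 186 characters left out ...]
 -0.004] [ 0.593 -0.113  0.067]
top eraser 0.75 [215.5, 199.0, 241.8, 210.8] [0.704 0.181 0.011] [ 0.693  0.161 -0.004] [0.719 0.204 0.017]
side panel 0.93 [266.4, 197.2, 372.3, 306.5] [ 0.621 -0.011  0.081] [ 0.525 -0.088 -0.001] [0.745 0.308 0.129]
side stand 0.75 [264.2, 197.4, 376.7, 317.4] [ 0.625 -0.031  0.071] [ 0.511 -0.13  -0.001] [0.761 0.357 0.129]
side rotor 0.73 [279.5, 222.3, 351.7, 280.1] [ 0.612 -0.01   0.093] [ 0.549 -0.061  0.053] [0.681 0.091 0.129]
side rotor_grip 0.57 [278.2, 225.1, 353.8, 277.8] [ 0.612 -0.01   0.093] [ 0.549 -0.061  0.03 ] [0.686 0.139 0.129]
side vial 0.7 [294.4, 305.8, 310.1, 340.3] [ 0.571 -0.136  0.034] [ 0.559 -0.144  0.   ] [ 0.584 -0.077  0.067]
```

```bash
python3 - <<'E'
from h import *
im,d,W=cloud("top")
c=cv2.resize(im[165:325,190:430],None,fx=3.3,fy=3.3,interpolation=cv2.INTER_CUBIC); cv2.imwrite("pics/crop.png",c)
# panel rim from stand mask: fit plane normal of rotor top
for n in ("rotor","panel"):
    m=bot.masks_of("top",n)[0]["region"]&(d>0)
    P=W[m]; 
    for _ in range(6):
        A=np.c_[P[:,:2],np.ones(len(P))]; k=np.linalg.lstsq(A,P[:,2],rcond=None)[0]; r=P[:,2]-A@k; P=P[abs(r)<max(.004,1.5*np.median(abs(r)))]
    nn=np.r_[-k[:2],1]; nn/=np.linalg.norm(nn); print(n,k,nn,np.degrees(np.arccos(nn[2])),"uphill yaw",np.degrees(np.arctan2(k[1],k[0])),len(P))
m=bot.masks_of("top","stand")[0]["region"]&(d>0)
print(cv2.minAreaRect((W[m][:,:2]*1000).astype(np.float32)))
for lo in (.1,.112,.118):
  g=(W[...,2]>lo)&(W[...,0]>.5)&(W[...,0]<.75)&(abs(W[...,1]-.04)<.13)
  nl,l,st,ce=cv2.connectedComponentsWithStats(g.astype(np.uint8))
  for i in range(1,nl):
    if st[i,4]>8: P=W[l==i]; print(lo,st[i],P.mean(0).round(4),cv2.minAreaRect((P[:,:2]*1000).astype(np.float32)))
E
```

```text
rotor [ 0.34422993 -0.04587467 -0.1239043 ] [-0.32517981  0.0433359   0.94465872] 19.150748126567937 uphill yaw -7.590937771240749 3844
panel [ 0.22939162 -0.24103369 -0.06255472] [-0.21765853  0.22870512  0.94885127] 18.40449080859654 uphill yaw -46.417664222451066 3378
((633.1984252929688, 38.179595947265625), (234.28416442871094, 214.7025909423828), 82.14481353759766)
0.1 [299 209  64  26 737] [0.6604 0.003  0.1035] ((660.6421508789062, 3.6427574157714844), (101.63677978515625, 32.161712646484375), 78.02908325195312)
0.1 [248 234  12  19 167] [0.618  0.1249 0.1181] ((619.5340576171875, 125.83055114746094), (12.296797752380371, 31.682464599609375), 81.3985595703125)
0.1 [314 239  26  32 363] [0.602  0.0126 0.1173] ((603.1919555664062, 13.099653244018555), (55.974735260009766, 19.396835327148438), 37.308624267578125)
0.112 [248 235  11  18 140] [0.6164 0.1257 0.1204] ((617.453369140625, 126.1452865600586), (12.296797752380371, 27.4736270904541), 81.3985595703125)
0.112 [314 240  26  30 307] [0.6017 0.0135 0.1192] ((601.3160400390625, 13.065799713134766), (52.669918060302734, 16.34099578857422), 38.74286651611328)
0.118 [248 236  10  15 107] [0.6179 0.1258 0.1218] ((617.8234252929688, 126.2234878540039), (12.16983413696289, 21.492639541625977), 79.19552612304688)
0.118 [314 240  19  21 176] [0.6078 0.0188 0.1219] ((606.34765625, 17.223997116088867), (35.563575744628906, 14.679866790771484), 42.743743896484375)
```

View pics/crop.png

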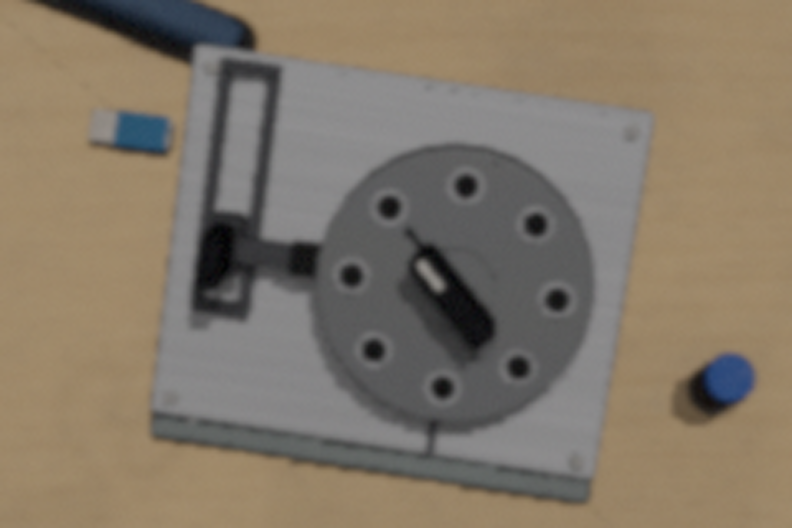

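```bash
cat >> h.py <<'E'
YAW=np.radians(-7.9); RP=(R.from_euler("z",YAW)*R.from_euler("y",-20,degrees=True)).as_matrix()
AX=np.array([.6241,.0104,.057])  # axle at panel face
def pw(x,y,z): return AX+RP@np.array([x,y,z])   # panel axes, from the axle
def delta(p,ang):  # tcp at p, tool z=-n, tool x at panel angle ang (deg)
    s=bot.read_state(); Rc=R.from_rotvec(s["tcp_rot"])
    Rt=R.from_matrix(RP)*R.from_euler("z",ang,degrees=True)*R.from_euler("x",180,degrees=True)
    print("d",(Rc.inv().apply(np.asarray(p)-s["tool_pos"])*1000).round(1),"a",np.degrees((Rc.inv()*Rt).as_rotvec()).round(1),"len",np.linalg.norm(p-s["tool_pos"]).round(3))
def st():
    s=bot.read_state(); Rc=R.from_rotvec(s["tcp_rot"]).as_matrix()
    Rr=RP.T@Rc
    print("t",round(s["time"],2),"tcp panel",(RP.T@(s["tool_pos"]-AX)*1000).round(1),"ang",np.degrees(np.arctan2(Rr[1,0],Rr[0,0])).round(1),"tilt",np.degrees(np.arccos(-Rr[2,2])).round(1),
     "F",(RP.T@s["wrist_force"]).round(2),"M",(RP.T@s["torque"]).round(3),"w",round(s["width"],3),"q",s["q"].round(2))
E
python3 - <<'E'
from h import *
st(); delta(pw(.003,.115,.039+.09),0)
E
```

```text
t 1.0 tcp panel [-174.6 -662.3  249. ] ang 34.6 tilt 20.0 F [-0.61  1.02  1.  ] M [ 0.006 -0.041  0.009] w 0.997 q [-1.17  0.26  1.6   0.    1.27 -0.04]
d [ 597.6 -538.8   52.1] a [-5.8 19.4 32.6] len 0.806
```

```bash
python3 -m inch '[{"dx":0.3,"dy":-0.27,"dz":0.02,"ax":-3,"ay":10,"az":16,"fingers":-0.1},{"dx":0.3,"dy":-0.27,"dz":0.02,"ax":-3,"ay":10,"az":16,"fingers":-0.1},{"dx":0.3,"dy":-0.27,"dz":0.02,"ax":-3,"ay":10,"az":16,"fingers":-0.1},{"dx":0.3,"dy":-0.27,"dz":0.02,"ax":-3,"ay":10,"az":16,"fingers":-0.1},{"dx":0.3,"dy":-0.27,"dz":0.02,"ax":-3,"ay":10,"az":16,"fingers":-0.1},{"dx":0.3,"dy":-0.27,"dz":0.02,"ax":-3,"ay":10,"az":16,"fingers":-0.1},{"dx":0.598,"dy":-0.539,"dz":0.052,"ax":-5.8,"ay":19.4,"az":32.6,"fingers":-0.1},{"dx":0.598,"dy":-0.539,"dz":0.052,"ax":-5.8,"ay":19.4,"az":32.6,"fingers":-0.1},{"dx":0.598,"dy":-0.539,"dz":0.052,"ax":-5.8,"ay":19.4,"az":32.6,"fingers":-0.1},{"dx":0.598,"dy":-0.539,"dz":0.052,"ax":-5.8,"ay":19.4,"az":32.6,"fingers":-0.1},{"dx":0.598,"dy":-0.539,"dz":0.052,"ax":-5.8,"ay":19.4,"az":32.6,"fingers":-0.1},{"dx":0.598,"dy":-0.539,"dz":0.052,"ax":-5.8,"ay":19.4,"az":32.6,"fingers":-0.1},{"dx":0.598,"dy":-0.539,"dz":0.052,"ax":-5.8,"ay":19.4,"az":32.6,"fingers":-0.1},{"dx":0.598,"dy":-0.539,"dz":0.052,"ax":-5.8,"ay":19.4,"az":32.6,"fingers":-0.1},{"dx":0.598,"dy":-0.539,"dz":0.052,"ax":-5.8,"ay":19.4,"az":32.6,"fingers":-0.1}]' 40
python3 - <<'E'
from h import *
st(); delta(pw(.003,.115,.039),0)
c=bot.get_calibration("wrist"); im,d=bot.read_camera("wrist"); cv2.imwrite("pics/w1.png",im)
K=np.array(c["intrinsics"]);V=np.array(c["view"])
def px(p):
    q=V[:3,:3]@p+V[:3,3]; th=np.arctan2(np.hypot(q[0],q[1]),q[2]); r=th/np.hypot(q[0],q[1]); return (K[0,2]+K[0,0]*r*q[0]).round(),(K[1,2]+K[1,1]*r*q[1]).round()
print(K)
for n,p in dict(fin=(.003,.115,.07),rot=(0,0,.068),tooth=(-.083,0,.0),axisdown=(-.068,0,.032),up=(.068,0,.032),left=(0,.068,.032)).items(): print(n,px(pw(*p)))
E
```

```text
time: 2.88
tool_pos: [0.5988, 0.1303, 0.1789]
tcp_rot: [3.062, -0.209, 0.537]
wrist_force: [-0.8, 1.2, -0.7]
width: 0.446
t 2.88 tcp panel [  2.6 115.3 128.7] ang 0.1 tilt 0.1 F [-1.17  1.08 -0.37] M [-0.019  0.214  0.056] w 0.446 q [ 0.25 -0.    2.04 -0.18  0.79  2.06]
d [ 0.5  0.2 89.7] a [0.1 0.1 0.1] len 0.09
[[371.64829954   0.         324.07334358]
 [  0.         371.64829954 236.27144857]
 [  0.           0.           1.        ]]
fin (np.float64(326.0), np.float64(257.0))
rot (np.float64(508.0), np.float64(259.0))
tooth (np.float64(457.0), np.float64(323.0))
axisdown (np.float64(473.0), np.float64(326.0))
up (np.float64(494.0), np.float64(147.0))
left (np.float64(395.0), np.float64(243.0))
```

View pics/w1.png

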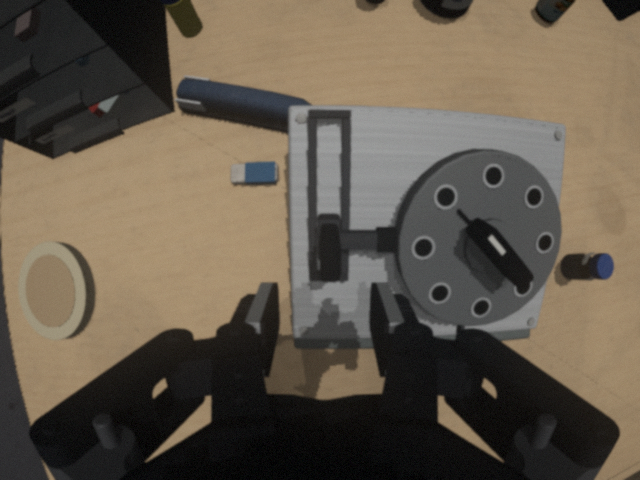

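The wrist picture (no. 2) shows the brake fin at about (330,250), predicted (326,257), with the track running up and clear to (330,115). The bar centre is near (503,258), predicted (508,259). The estimates hold to about 2 mm, so I'm descending on the fin.

```bash
python3 -m inch '[{"dz":0.045,"dy":0.001,"fingers":-0.1},{"dz":0.08,"dy":0.001,"fingers":-0.1},{"dz":0.09,"dy":0.001,"fingers":-0.1},{"dz":0.09,"dy":0.001,"fingers":-0.1},{"dz":0.09,"dy":0.001,"fingers":-1},{"dz":0.09,"dy":0.001,"fingers":-1},{"dz":0.09,"dy":0.001,"fingers":-1},{"dz":0.09,"dy":0.001,"fingers":-1},{"dz":0.09,"dy":0.001,"fingers":-1}]' 40; python3 -c "
from h import *
st()"
```

```text
t 2.92 tcp panel [  2.7 114.5 128.9] ang 0.0 tilt 0.1 F [-0.5  -0.43 -0.02] M [-0.     0.167 -0.02 ] w 0.451 q [ 0.25 -0.    2.04 -0.18  0.79  2.06]invalid input at $[0]: expected keys dx, dy, dz, ax, ay, az, fingers
```

```bash
python3 -m inch '[{"dx":0,"dy":0.001,"dz":0.045,"ax":0,"ay":0,"az":0,"fingers":-0.1},{"dx":0,"dy":0.001,"dz":0.08,"ax":0,"ay":0,"az":0,"fingers":-0.1},{"dx":0,"dy":0.001,"dz":0.09,"ax":0,"ay":0,"az":0,"fingers":-0.1},{"dx":0,"dy":0.001,"dz":0.09,"ax":0,"ay":0,"az":0,"fingers":-0.1},{"dx":0,"dy":0.001,"dz":0.09,"ax":0,"ay":0,"az":0,"fingers":-1},{"dx":0,"dy":0.001,"dz":0.09,"ax":0,"ay":0,"az":0,"fingers":-1},{"dx":0,"dy":0.001,"dz":0.09,"ax":0,"ay":0,"az":0,"fingers":-1},{"dx":0,"dy":0.001,"dz":0.09,"ax":0,"ay":0,"az":0,"fingers":-1},{"dx":0,"dy":0.001,"dz":0.09,"ax":0,"ay":0,"az":0,"fingers":-1}]' 40; python3 -c "
from h import *
st()"
```

```text
time: 4.05
tool_pos: [0.6294, 0.1232, 0.0965]
tcp_rot: [3.06, -0.21, 0.541]
wrist_force: [-2.1, -5.8, 2.6]
width: 0.132
t 4.05 tcp panel [  3.9 112.5  40.6] ang 0.1 tilt 0.2 F [-0.28 -6.08  2.89] M [-0.745  0.088  0.02 ] w 0.132 q [ 0.22  0.14  2.06 -0.21  0.62  2.08]
```

```bash
python3 -m inch '[{"dx":0.01,"dy":0.001,"dz":0,"ax":0,"ay":0,"az":0,"fingers":-1},{"dx":0.02,"dy":0.001,"dz":0,"ax":0,"ay":0,"az":0,"fingers":-1},{"dx":0.03,"dy":0.001,"dz":0,"ax":0,"ay":0,"az":0,"fingers":-1},{"dx":0.04,"dy":0.001,"dz":0,"ax":0,"ay":0,"az":0,"fingers":-1},{"dx":0.047,"dy":0.001,"dz":0,"ax":0,"ay":0,"az":0,"fingers":-1},{"dx":0.051,"dy":0.001,"dz":0,"ax":0,"ay":0,"az":0,"fingers":-1},{"dx":0.051,"dy":0.001,"dz":0,"ax":0,"ay":0,"az":0,"fingers":-1}]'; python3 -c "
from h import *
st()"
```

```text
time: 4.92
tool_pos: [0.678, 0.1161, 0.1147]
tcp_rot: [3.061, -0.21, 0.544]
wrist_force: [3.3, 4.3, -5.1]
width: 0.132
t 4.92 tcp panel [ 56.3 112.1  40.9] ang 0.0 tilt 0.2 F [ 0.78  4.76 -5.73] M [ 1.058  0.138 -0.003] w 0.132 q [ 0.19  0.2   1.95 -0.18  0.66  2.02]
```

Moved 52 mm with no end stop felt. I'll ease further up until force builds.

```bash
python3 -m inch '[{"dx":0.003,"dy":0,"dz":0,"ax":0,"ay":0,"az":0,"fingers":-1},{"dx":0.005,"dy":0,"dz":0,"ax":0,"ay":0,"az":0,"fingers":-1},{"dx":0.005,"dy":0,"dz":0,"ax":0,"ay":0,"az":0,"fingers":-1}]'; python3 -c "
from h import *
st()"
```

```text
time: 5.3
tool_pos: [0.6804, 0.1159, 0.1154]
tcp_rot: [3.062, -0.211, 0.536]
wrist_force: [-7.4, 6.2, -0.2]
width: 0.13
t 5.3 tcp panel [ 58.8 112.2  40.7] ang 0.0 tilt 0.2 F [-7.72  5.1   2.58] M [ 1.115  1.267 -0.029] w 0.13 q [ 0.19  0.21  1.94 -0.18  0.67  2.02]
```

```bash
python3 -m inch '[{"dx":0.003,"dy":0,"dz":0,"ax":0,"ay":0,"az":0,"fingers":-1},{"dx":0.004,"dy":0,"dz":0,"ax":0,"ay":0,"az":0,"fingers":-1},{"dx":0.004,"dy":0,"dz":0,"ax":0,"ay":0,"az":0,"fingers":-1}]'; python3 -c "
from h import *
st()"
```

```text
time: 5.68
tool_pos: [0.6805, 0.1158, 0.1153]
tcp_rot: [3.063, -0.213, 0.525]
wrist_force: [-13.7, 6.9, 3.3]
width: 0.133
t 5.67 tcp panel [ 58.8 112.1  40.6] ang -0.0 tilt 0.6 F [-12.51   4.97   8.02] M [ 1.022  1.663 -0.073] w 0.133 q [ 0.19  0.21  1.94 -0.18  0.68  2.02]
```

```bash
python3 -m inch '[{"dx":0,"dy":0,"dz":0,"ax":0,"ay":0,"az":0,"fingers":-0.1},{"dx":0,"dy":0,"dz":0,"ax":0,"ay":0,"az":0,"fingers":-0.1},{"dx":0,"dy":0,"dz":0,"ax":0,"ay":0,"az":0,"fingers":-0.1},{"dx":0,"dy":0,"dz":0,"ax":0,"ay":0,"az":0,"fingers":-0.1},{"dx":0,"dy":0,"dz":-0.05,"ax":0,"ay":0,"az":0,"fingers":-0.1},{"dx":0,"dy":0,"dz":-0.09,"ax":0,"ay":0,"az":0,"fingers":-0.1},{"dx":0,"dy":0,"dz":-0.09,"ax":0,"ay":0,"az":0,"fingers":-0.1},{"dx":0,"dy":0,"dz":-0.09,"ax":0,"ay":0,"az":0,"fingers":-0.1}]'; python3 -c "
from h import *
st(); delta(pw(0,0,.127),45)"
```

```text
time: 6.68
tool_pos: [0.6507, 0.12, 0.1998]
tcp_rot: [3.063, -0.213, 0.525]
wrist_force: [-0.3, 0.1, -0.0]
width: 0.451
t 6.67 tcp panel [ 59.4 112.3 130.4] ang -0.0 tilt 0.6 F [-0.28  0.03  0.08] M [-0.043  0.184 -0.041] w 0.451 q [ 0.21  0.07  1.92 -0.16  0.83  2.  ]
d [-59.4 112.3   4.3] a [ -0.    0.6 -45. ] len 0.127
```

```bash
python3 -m inch '[{"dx":-0.059,"dy":0.112,"dz":0.004,"ax":0,"ay":0.6,"az":-45,"fingers":0},{"dx":-0.059,"dy":0.112,"dz":0.004,"ax":0,"ay":0.6,"az":-45,"fingers":0},{"dx":-0.059,"dy":0.112,"dz":0.004,"ax":0,"ay":0.6,"az":-45,"fingers":0},{"dx":-0.059,"dy":0.112,"dz":0.004,"ax":0,"ay":0.6,"az":-45,"fingers":0},{"dx":-0.059,"dy":0.112,"dz":0.004,"ax":0,"ay":0.6,"az":-45,"fingers":0},{"dx":-0.059,"dy":0.112,"dz":0.004,"ax":0,"ay":0.6,"az":-45,"fingers":0},{"dx":-0.059,"dy":0.112,"dz":0.004,"ax":0,"ay":0.6,"az":-45,"fingers":0},{"dx":-0.059,"dy":0.112,"dz":0.004,"ax":0,"ay":0.6,"az":-45,"fingers":0}]'
python3 - <<'E'
from h import *
st(); delta(pw(0,0,.037),45)
c=bot.get_calibration("wrist"); im,d=bot.read_camera("wrist")
K=np.array(c["intrinsics"]);V=np.array(c["view"])
def px(p):
    q=V[:3,:3]@p+V[:3,3]; h=np.hypot(q[0],q[1]); r=np.arctan2(h,q[2])/h; return K[0,2]+K[0,0]*r*q[0],K[1,2]+K[1,1]*r*q[1]
def mark(p,col): cv2.drawMarker(im,tuple(int(round(a)) for a in px(pw(*p))),col,cv2.MARKER_CROSS,12,1)
mark((0,0,.068),(0,0,255)); mark((-.083,0,0),(0,255,0)); 
for a in range(0,360,10): mark((.068*np.cos(np.radians(a)),.068*np.sin(np.radians(a)),.032),(255,255,0))
c45=np.cos(np.pi/4)*.026
mark((c45,c45,.068),(0,0,255));mark((-c45,-c45,.068),(0,0,255))
cv2.imwrite("pics/w2.png",im)
E
```

```text
time: 7.68
tool_pos: [0.5812, 0.0167, 0.1762]
tcp_rot: [2.798, 0.938, 0.465]
wrist_force: [0.1, -0.5, -0.3]
width: 0.5
t 7.67 tcp panel [  0.    0.3 126.9] ang 45.0 tilt 0.1 F [ 0.07 -0.46 -0.39] M [-0.039  0.105 -0.027] w 0.5 q [ 0.02 -0.08  2.12 -0.08  0.76  0.99]
d [-0.2  0.3 89.9] a [-0.1  0.  -0. ] len 0.09
```

View pics/w2.png

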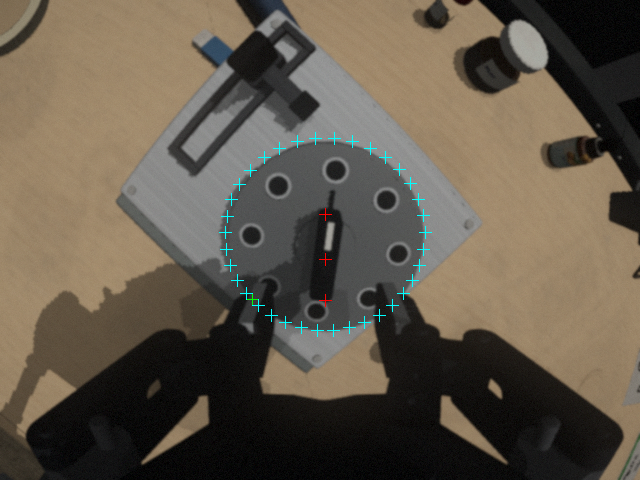

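Picture 3 shows the brake at its upper end, at (255,55). The rotor outline fits the overlay. The bar runs from (332,195) to (318,300), about 7° clockwise of the tool, so it sits near 38°. I'll turn by 7° and descend.

```bash
python3 -m inch '[{"dx":0,"dy":0,"dz":0.04,"ax":0,"ay":0,"az":7,"fingers":0},{"dx":0,"dy":0,"dz":0.075,"ax":0,"ay":0,"az":7,"fingers":0},{"dx":0,"dy":0,"dz":0.09,"ax":0,"ay":0,"az":7,"fingers":0},{"dx":0,"dy":0,"dz":0.09,"ax":0,"ay":0,"az":7,"fingers":0},{"dx":0,"dy":0,"dz":0.09,"ax":0,"ay":0,"az":7,"fingers":-1},{"dx":0,"dy":0,"dz":0.09,"ax":0,"ay":0,"az":7,"fingers":-1},{"dx":0,"dy":0,"dz":0.09,"ax":0,"ay":0,"az":7,"fingers":-1},{"dx":0,"dy":0,"dz":0.09,"ax":0,"ay":0,"az":7,"fingers":-1},{"dx":0,"dy":0,"dz":0.09,"ax":0,"ay":0,"az":7,"fingers":-1}]' 40
cat >> h.py <<'E'
def feel(n=4):
    s=bot.read_state(); out=[]
    for i in range(n):
        s=bot.read_state(); Rc=R.from_rotvec(s["tcp_rot"]).as_matrix(); Rr=RP.T@Rc
        M=RP.T@s["torque"]; F=RP.T@s["wrist_force"]; p=RP.T@(s["tool_pos"]-AX)
        Ma=M[2]+p[0]*F[1]-p[1]*F[0]
        out.append([s["time"],np.degrees(np.arctan2(Rr[1,0],Rr[0,0])),M[2],Ma,s["joint_torque"][5],s["joint_vel"][5],F[0],F[1],p[0]*1000,p[1]*1000])
        if i<n-1: bot.read_camera("wrist")
    print("t ang Mz Maxle tau6 v6 Fx Fy px py"); print(np.array(out).round(3))
E
python3 -c "
from h import *
st();feel(3)"
```

```text
time: 8.85
tool_pos: [0.6127, 0.0122, 0.0936]
tcp_rot: [2.865, 0.77, 0.484]
wrist_force: [-2.4, -2.6, 7.2]
width: 0.153
t 8.85 tcp panel [ 1.6  0.3 38.3] ang 38.0 tilt 0.1 F [ 0.58 -2.86  7.41] M [-0.354  0.135  0.217] w 0.153 q [ 0.01  0.08  2.13 -0.09  0.58  1.12]
t ang Mz Maxle tau6 v6 Fx Fy px py
[[ 8.8500e+00  3.7990e+01  2.1700e-01  2.1200e-01  2.2700e-01  2.0000e-03
   5.7700e-01 -2.8560e+00  1.6440e+00  2.5600e-01]
 [ 8.9000e+00  3.7995e+01  2.0900e-01  2.0300e-01  2.2700e-01 -1.0000e-03
   7.8500e-01 -3.1860e+00  1.6090e+00  2.6700e-01]
 [ 8.9500e+00  3.7994e+01  1.9200e-01  1.8700e-01  2.2700e-01  0.0000e+00
   4.7100e-01 -3.1840e+00  1.6010e+00  2.7300e-01]]
```

```bash
python3 -m inch '[{"dx":0,"dy":0,"dz":0,"ax":0,"ay":0,"az":-4,"fingers":-1},{"dx":0,"dy":0,"dz":0,"ax":0,"ay":0,"az":-8,"fingers":-1},{"dx":0,"dy":0,"dz":0,"ax":0,"ay":0,"az":-12,"fingers":-1},{"dx":0,"dy":0,"dz":0,"ax":0,"ay":0,"az":-16,"fingers":-1}]'; python3 -c "
from h import *
feel(4)"; python3 -m inch '[{"dx":0,"dy":0,"dz":0,"ax":0,"ay":0,"az":-4,"fingers":-1},{"dx":0,"dy":0,"dz":0,"ax":0,"ay":0,"az":-8,"fingers":-1},{"dx":0,"dy":0,"dz":0,"ax":0,"ay":0,"az":-12,"fingers":-1},{"dx":0,"dy":0,"dz":0,"ax":0,"ay":0,"az":-16,"fingers":-1},{"dx":0,"dy":0,"dz":0,"ax":0,"ay":0,"az":-20,"fingers":-1},{"dx":0,"dy":0,"dz":0,"ax":0,"ay":0,"az":-24,"fingers":-1}]'; python3 -c "
from h import *
feel(3)"
```

```text
time: 9.45
tool_pos: [0.6119, 0.0131, 0.0932]
tcp_rot: [2.695, 1.149, 0.444]
wrist_force: [-1.6, 3.3, 1.6]
width: 0.157
t ang Mz Maxle tau6 v6 Fx Fy px py
[[ 9.4500e+00  5.4061e+01 -6.2000e-02 -5.9000e-02  5.4500e-01 -5.5400e-01
  -1.3990e+00  3.0450e+00  6.8800e-01  1.0470e+00]
 [ 9.5000e+00  5.4198e+01  1.9700e-01  2.0200e-01  1.3000e-01  1.0600e-01
  -2.2460e+00  3.0780e+00  6.8300e-01  1.0600e+00]
 [ 9.5500e+00  5.3998e+01  2.6700e-01  2.7200e-01 -6.9000e-02  4.6000e-02
  -2.7290e+00  3.3260e+00  6.8600e-01  1.0210e+00]
 [ 9.6000e+00  5.3936e+01  2.8300e-01  2.8900e-01  1.6600e-01  1.1000e-02
  -3.1070e+00  4.4870e+00  6.8900e-01  1.0200e+00]]
time: 10.35
tool_pos: [0.6104, 0.0141, 0.0926]
tcp_rot: [2.362, 1.655, 0.371]
wrist_force: [-6.8, 5.5, 4.4]
width: 0.16
t ang Mz Maxle tau6 v6 Fx Fy px py
[[ 1.0350e+01  7.7926e+01 -8.8000e-02 -8.3000e-02  5.1500e-01 -5.5200e-01
  -5.5200e+00  4.5140e+00 -1.0740e+00  1.8000e+00]
 [ 1.0400e+01  7.8073e+01  1.7300e-01  1.7700e-01  4.1000e-02  9.2000e-02
  -5.0560e+00  4.6300e+00 -1.0660e+00  1.7920e+00]
 [ 1.0450e+01  7.7909e+01  3.0300e-01  3.0800e-01 -3.4000e-02  3.1000e-02
  -5.0860e+00  4.3340e+00 -1.0860e+00  1.7970e+00]]
```

```bash
python3 -m inch '[{"dx":0,"dy":0,"dz":0,"ax":0,"ay":0,"az":-5,"fingers":-1},{"dx":0,"dy":0,"dz":0,"ax":0,"ay":0,"az":-10,"fingers":-1},{"dx":0,"dy":0,"dz":0,"ax":0,"ay":0,"az":-14,"fingers":-1},{"dx":0,"dy":0,"dz":0,"ax":0,"ay":0,"az":-17,"fingers":-1},{"dx":0,"dy":0,"dz":0,"ax":0,"ay":0,"az":-20,"fingers":-1},{"dx":0,"dy":0,"dz":0,"ax":0,"ay":0,"az":-23,"fingers":-1}]'; python3 -c "
from h import *
feel(4)"; python3 -m inch '[{"dx":0,"dy":0,"dz":0,"ax":0,"ay":0,"az":-5,"fingers":-1},{"dx":0,"dy":0,"dz":0,"ax":0,"ay":0,"az":-10,"fingers":-1},{"dx":0,"dy":0,"dz":0,"ax":0,"ay":0,"az":-14,"fingers":-1},{"dx":0,"dy":0,"dz":0,"ax":0,"ay":0,"az":-17,"fingers":-1},{"dx":0,"dy":0,"dz":0,"ax":0,"ay":0,"az":-20,"fingers":-1},{"dx":0,"dy":0,"dz":0,"ax":0,"ay":0,"az":-23,"fingers":-1}]'; python3 -c "
from h import *
feel(4)"; python3 -m inch '[{"dx":0,"dy":0,"dz":0,"ax":0,"ay":0,"az":-5,"fingers":-1},{"dx":0,"dy":0,"dz":0,"ax":0,"ay":0,"az":-10,"fingers":-1},{"dx":0,"dy":0,"dz":0,"ax":0,"ay":0,"az":-14,"fingers":-1},{"dx":0,"dy":0,"dz":0,"ax":0,"ay":0,"az":-17,"fingers":-1},{"dx":0,"dy":0,"dz":0,"ax":0,"ay":0,"az":-20,"fingers":-1},{"dx":0,"dy":0,"dz":0,"ax":0,"ay":0,"az":-23,"fingers":-1}]'; python3 -c "
from h import *
feel(4);st()"
```

```text
time: 11.2
tool_pos: [0.6087, 0.0145, 0.092]
tcp_rot: [1.961, 2.067, 0.29]
wrist_force: [-6.8, 1.7, 4.6]
width: 0.154
t ang Mz Maxle tau6 v6 Fx Fy px py
[[ 1.12000e+01  1.00878e+02 -9.90000e-02 -9.10000e-02  3.39000e-01
  -4.13000e-01 -5.00100e+00  7.17000e-01 -2.92400e+00  1.89500e+00]
 [ 1.12500e+01  1.00992e+02 -9.00000e-03 -5.00000e-03 -2.10000e-02
   7.00000e-02 -5.03400e+00  1.62000e+00 -2.95700e+00  1.89100e+00]
 [ 1.13000e+01  1.00873e+02  2.27000e-01  2.30000e-01 -1.40000e-02
   2.20000e-02 -4.58200e+00  1.78800e+00 -2.98600e+00  1.88600e+00]
 [ 1.13500e+01  1.00848e+02  2.12000e-01  2.19000e-01  1.76000e-01
   5.00000e-03 -5.56900e+00  1.30200e+00 -2.96400e+00  1.89100e+00]]
time: 12.1
tool_pos: [0.6069, 0.014, 0.0914]
tcp_rot: [1.498, 2.395, 0.199]
wrist_force: [-8.6, -1.0, 5.2]
width: 0.156
t ang Mz Maxle tau6 v6 Fx Fy px py
[[ 1.21000e+01  1.23829e+02 -1.90000e-01 -1.73000e-01  2.87000e-01
  -4.15000e-01 -6.08900e+00 -2.15200e+00 -4.70200e+00  1.22500e+00]
 [ 1.21500e+01  1.23940e+02  4.80000e-02  6.50000e-02 -7.50000e-02
   6.90000e-02 -5.17200e+00 -2.12100e+00 -4.75400
[... 433 characters left out ...]
Fx Fy px py
[[ 1.30000e+01  1.46778e+02 -1.47000e-01 -1.13000e-01  2.27000e-01
  -4.16000e-01 -4.60400e+00 -5.55500e+00 -6.11300e+00 -4.50000e-02]
 [ 1.30500e+01  1.46888e+02  2.30000e-02  4.80000e-02 -1.33000e-01
   7.00000e-02 -4.63300e+00 -4.08900e+00 -6.13800e+00 -5.80000e-02]
 [ 1.31000e+01  1.46763e+02  1.28000e-01  1.57000e-01 -1.27000e-01
   2.00000e-02 -5.43500e+00 -4.83300e+00 -6.11700e+00 -4.70000e-02]
 [ 1.31500e+01  1.46739e+02  1.25000e-01  1.56000e-01  6.60000e-02
   3.00000e-03 -4.76000e+00 -5.03800e+00 -6.10800e+00 -3.80000e-02]]
t 13.15 tcp panel [-6.1 -0.  38.3] ang 146.7 tilt 0.7 F [-4.76 -5.04  6.28] M [-0.671  0.391  0.125] w 0.16 q [ 0.01  0.08  2.14 -0.09  0.59 -0.78]
```

```bash
python3 -m inch '[{"dx":0,"dy":0,"dz":0,"ax":0,"ay":0,"az":0,"fingers":-0.2},{"dx":0,"dy":0,"dz":0,"ax":0,"ay":0,"az":0,"fingers":-0.2},{"dx":0,"dy":0,"dz":0,"ax":0,"ay":0,"az":0,"fingers":-0.2},{"dx":0,"dy":0,"dz":0,"ax":0,"ay":0,"az":0,"fingers":-0.2}]'
python3 - <<'E'
from h import *
c=bot.get_calibration("wrist"); im,d=bot.read_camera("wrist")
K=np.array(c["intrinsics"]);V=np.array(c["view"])
def px(p):
    q=V[:3,:3]@p+V[:3,3]; h=np.hypot(q[0],q[1]); r=np.arctan2(h,q[2])/h; return K[0,2]+K[0,0]*r*q[0],K[1,2]+K[1,1]*r*q[1]
def mark(p,col): cv2.drawMarker(im,tuple(int(round(a)) for a in px(pw(*p))),col,cv2.MARKER_CROSS,12,1)
mark((0,0,.068),(0,0,255)); mark((-.083,0,0),(0,255,0)); 
for a in range(0,360,10): mark((.068*np.cos(np.radians(a)),.068*np.sin(np.radians(a)),.032),(255,255,0))
t=np.radians(146.7)
for s in(.026,-.026): mark((s*np.cos(t),s*np.sin(t),.068),(0,0,255))
cv2.imwrite("pics/w3.png",im)
st(); delta(pw(0,0,.038),146.7); feel(5)
E
```

```text
time: 13.65
tool_pos: [0.6056, 0.013, 0.091]
tcp_rot: [0.988, 2.63, 0.103]
wrist_force: [-0.7, -0.9, -0.1]
width: 0.398
t 13.7 tcp panel [-6.   0.1 38.3] ang 146.7 tilt 0.7 F [-1.05 -0.26  0.03] M [ 0.009  0.171 -0.022] w 0.4 q [ 0.01  0.08  2.14 -0.09  0.59 -0.78]
d [-5.1  3.3  0.2] a [-0.4 -0.5  0. ] len 0.006
t ang Mz Maxle tau6 v6 Fx Fy px py
[[ 1.37000e+01  1.46735e+02 -2.20000e-02 -2.00000e-02  2.00000e-03
  -2.00000e-03 -1.05200e+00 -2.63000e-01 -6.02700e+00  6.70000e-02]
 [ 1.37500e+01  1.46737e+02  2.60000e-02  2.40000e-02  1.00000e-03
  -1.00000e-03  8.63000e-01  3.92000e-01 -6.03400e+00  4.80000e-02]
 [ 1.38000e+01  1.46739e+02  2.30000e-02  2.20000e-02  1.00000e-03
  -2.00000e-03  5.16000e-01  1.14000e-01 -6.06200e+00  2.20000e-02]
 [ 1.38500e+01  1.46739e+02 -2.00000e-02 -1.60000e-02  1.00000e-03
   1.00000e-03  5.19000e-01 -7.18000e-01 -6.11000e+00  2.30000e-02]
 [ 1.39000e+01  1.46740e+02 -1.80000e-02 -1.40000e-02  1.00000e-03
   1.00000e-03 -2.62000e-01 -6.27000e-01 -6.09800e+00  6.00000e-03]]
```

View pics/w3.png

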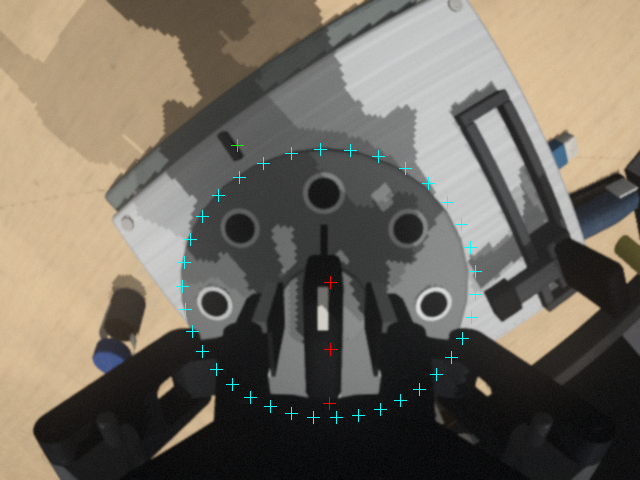

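Picture 4 shows the brake still at the top, at (590,270). The rotor edges at 182 and 468 px put the axle about 1.5 mm off my estimate, towards (-0.9,-1.2) mm. I'll recentre, regrip and sweep back.

```bash
sed -i 's/^def pw/AX=AX+RP@np.array([-.0009,-.0012,0])\ndef pw/' h.py
python3 -m inch '[{"dx":-0.005,"dy":0.002,"dz":0,"ax":-0.4,"ay":-0.5,"az":0,"fingers":-0.2},{"dx":-0.005,"dy":0.002,"dz":0,"ax":-0.4,"ay":-0.5,"az":0,"fingers":-0.2},{"dx":-0.005,"dy":0.002,"dz":0,"ax":-0.4,"ay":-0.5,"az":0,"fingers":-1},{"dx":-0.005,"dy":0.002,"dz":0,"ax":-0.4,"ay":-0.5,"az":0,"fingers":-1},{"dx":-0.005,"dy":0.002,"dz":0,"ax":-0.4,"ay":-0.5,"az":0,"fingers":-1},{"dx":-0.005,"dy":0.002,"dz":0,"ax":-0.4,"ay":-0.5,"az":0,"fingers":-1},{"dx":-0.005,"dy":0.002,"dz":0,"ax":-0.4,"ay":-0.5,"az":0,"fingers":-1}]' 40; python3 -c "
from h import *
st();feel(3)"; python3 -m inch '[{"dx":0,"dy":0,"dz":0,"ax":0,"ay":0,"az":5,"fingers":-1},{"dx":0,"dy":0,"dz":0,"ax":0,"ay":0,"az":10,"fingers":-1},{"dx":0,"dy":0,"dz":0,"ax":0,"ay":0,"az":14,"fingers":-1},{"dx":0,"dy":0,"dz":0,"ax":0,"ay":0,"az":17,"fingers":-1},{"dx":0,"dy":0,"dz":0,"ax":0,"ay":0,"az":20,"fingers":-1},{"dx":0,"dy":0,"dz":0,"ax":0,"ay":0,"az":23,"fingers":-1}]'; python3 -c "
from h import *
feel(4)"; python3 -m inch '[{"dx":0,"dy":0,"dz":0,"ax":0,"ay":0,"az":5,"fingers":-1},{"dx":0,"dy":0,"dz":0,"ax":0,"ay":0,"az":10,"fingers":-1},{"dx":0,"dy":0,"dz":0,"ax":0,"ay":0,"az":14,"fingers":-1},{"dx":0,"dy":0,"dz":0,"ax":0,"ay":0,"az":17,"fingers":-1},{"dx":0,"dy":0,"dz":0,"ax":0,"ay":0,"az":20,"fingers":-1},{"dx":0,"dy":0,"dz":0,"ax":0,"ay":0,"az":23,"fingers":-1}]'; python3 -c "
from h import *
feel(4);st();delta(pw(0,0,.038),101)"
```

```text
time: 14.78
tool_pos: [0.6089, 0.0098, 0.0924]
tcp_rot: [0.984, 2.623, 0.104]
wrist_force: [-5.4, -6.9, 4.7]
width: 0.158
t 14.78 tcp panel [-1.  -1.5 38.4] ang 146.8 tilt 0.2 F [-2.51 -7.53  5.93] M [-0.903  0.534  0.064] w 0.158 q [ 0.    0.08  2.14 -0.09  0.58 -0.78]
t ang Mz Maxle tau6 v6 Fx Fy px py
[[ 1.47750e+01  1.46780e+02  6.40000e-02  6.80000e-02  5.70000e-02
  -2.00000e-03 -2.51500e+00 -7.53300e+00 -1.02500e+00 -1.48600e+00]
 [ 1.48250e+01  1.46777e+02  7.00000e-02  7.30000e-02  5.80000e-02
   0.00000e+00 -2.18900e+00 -6.56600e+00 -1.05000e+00 -1.48000e+00]
 [ 1.48750e+01  1.46779e+02  5.70000e-02  6.10000e-02  5.70000e-02
   0.00000e+00 -2.15400e+00 -6.71100e+00 -1.04300e+00 -1.46400e+00]]
time: 15.62
tool_pos: [0.6088, 0.0096, 0.0924]
tcp_rot: [1.498, 2.387, 0.198]
wrist_force: [-0.5, -0.6, 1.3]
width: 0.161
t ang Mz Maxle tau6 v6 Fx Fy px py
[[ 1.56250e+01  1.23716e+02  1.43000e-01  1.44000e-01 -2.38000e-01
   4.13000e-01  7.50000e-02 -6.41000e-01 -1.09700e+00 -1.65000e+00]
 [ 1.56750e+01  1.23612e+02 -2.20000e-02 -2.20000e-02  8.20000e-02
  -8.00000e-02 -4.17000e-01 -
[... 500 characters left out ...]
00e-01  3.00000e-01 -1.89000e-01
   4.14000e-01 -2.16000e-01 -7.17000e-01 -1.17300e+00 -1.68900e+00]
 [ 1.65750e+01  1.00700e+02  8.00000e-02  8.10000e-02  1.39000e-01
  -7.80000e-02 -7.22000e-01 -1.90800e+00 -1.15200e+00 -1.68500e+00]
 [ 1.66250e+01  1.00838e+02 -7.20000e-02 -7.00000e-02  1.82000e-01
  -2.70000e-02 -2.45000e-01 -2.05400e+00 -1.17600e+00 -1.69700e+00]
 [ 1.66750e+01  1.00867e+02 -5.60000e-02 -5.40000e-02  1.00000e-03
  -2.00000e-03 -3.14000e-01 -2.00000e+00 -1.19500e+00 -1.67100e+00]]
t 16.68 tcp panel [-1.2 -1.7 38.4] ang 100.9 tilt 0.2 F [-0.31 -2.    1.17] M [ 0.04   0.017 -0.056] w 0.157 q [ 0.    0.08  2.14 -0.09  0.58  0.02]
d [1.4 1.5 0.4] a [-0.2  0.1 -0.1] len 0.002
```

```bash
sed -i 's/^    print("t ang Mz.*$/    print("ang Mz Ma v6");print(np.array(out)[[0,-1]][:,[1,2,3,5]].round(3))\n    open("log.txt","a").write(" ".join(map(str,out[0]))+"\\n")/' h.py
G='python3 -c "from h import *;feel(3)"'
python3 -m inch '[{"dx":0,"dy":0,"dz":0,"ax":0,"ay":0,"az":5,"fingers":-1},{"dx":0,"dy":0,"dz":0,"ax":0,"ay":0,"az":10,"fingers":-1},{"dx":0,"dy":0,"dz":0,"ax":0,"ay":0,"az":14,"fingers":-1},{"dx":0,"dy":0,"dz":0,"ax":0,"ay":0,"az":17,"fingers":-1},{"dx":0,"dy":0,"dz":0,"ax":0,"ay":0,"az":20,"fingers":-1},{"dx":0,"dy":0,"dz":0,"ax":0,"ay":0,"az":23,"fingers":-1}]'>/dev/null; eval $G
python3 -m inch '[{"dx":0,"dy":0,"dz":0,"ax":0,"ay":0,"az":5,"fingers":-1},{"dx":0,"dy":0,"dz":0,"ax":0,"ay":0,"az":10,"fingers":-1},{"dx":0,"dy":0,"dz":0,"ax":0,"ay":0,"az":14,"fingers":-1},{"dx":0,"dy":0,"dz":0,"ax":0,"ay":0,"az":17,"fingers":-1},{"dx":0,"dy":0,"dz":0,"ax":0,"ay":0,"az":20,"fingers":-1},{"dx":0,"dy":0,"dz":0,"ax":0,"ay":0,"az":23,"fingers":-1}]'>/dev/null; eval $G
python3 -m inch '[{"dx":0,"dy":0,"dz":0,"ax":0,"ay":0,"az":5,"fingers":-1},{"dx":0,"dy":0,"dz":0,"ax":0,"ay":0,"az":10,"fingers":-1},{"dx":0,"dy":0,"dz":0,"ax":0,"ay":0,"az":14,"fingers":-1},{"dx":0,"dy":0,"dz":0,"ax":0,"ay":0,"az":17,"fingers":-1},{"dx":0,"dy":0,"dz":0,"ax":0,"ay":0,"az":20,"fingers":-1},{"dx":0,"dy":0,"dz":0,"ax":0,"ay":0,"az":23,"fingers":-1}]'>/dev/null; eval $G
python3 -m inch '[{"dx":0,"dy":0,"dz":0,"ax":0,"ay":0,"az":-5,"fingers":-1},{"dx":0,"dy":0,"dz":0,"ax":0,"ay":0,"az":-10,"fingers":-1},{"dx":0,"dy":0,"dz":0,"ax":0,"ay":0,"az":-14,"fingers":-1},{"dx":0,"dy":0,"dz":0,"ax":0,"ay":0,"az":-17,"fingers":-1},{"dx":0,"dy":0,"dz":0,"ax":0,"ay":0,"az":-20,"fingers":-1},{"dx":0,"dy":0,"dz":0,"ax":0,"ay":0,"az":-23,"fingers":-1}]'>/dev/null; eval $G
python3 -m inch '[{"dx":0,"dy":0,"dz":0,"ax":0,"ay":0,"az":-5,"fingers":-1},{"dx":0,"dy":0,"dz":0,"ax":0,"ay":0,"az":-10,"fingers":-1},{"dx":0,"dy":0,"dz":0,"ax":0,"ay":0,"az":-14,"fingers":-1},{"dx":0,"dy":0,"dz":0,"ax":0,"ay":0,"az":-17,"fingers":-1},{"dx":0,"dy":0,"dz":0,"ax":0,"ay":0,"az":-20,"fingers":-1},{"dx":0,"dy":0,"dz":0,"ax":0,"ay":0,"az":-23,"fingers":-1}]'>/dev/null; eval $G
python3 -c "
from h import *
st()"
```

```text
ang Mz Ma v6
[[ 7.7901e+01  2.4300e-01  2.4300e-01  4.1500e-01]
 [ 7.7926e+01  1.4000e-02  1.3000e-02 -2.6000e-02]]
ang Mz Ma v6
[[ 5.4986e+01  2.8500e-01  2.8200e-01  4.1700e-01]
 [ 5.5007e+01 -3.4000e-02 -3.4000e-02 -2.1000e-02]]
ang Mz Ma v6
[[ 3.2087e+01  3.1900e-01  3.1700e-01  4.1400e-01]
 [ 3.2103e+01 -1.0000e-03 -0.0000e+00 -2.3000e-02]]
ang Mz Ma v6
[[ 5.5314e+01 -4.9000e-02 -4.9000e-02 -4.1500e-01]
 [ 5.5237e+01  3.2800e-01  3.2700e-01  3.9000e-02]]
ang Mz Ma v6
[[ 7.8328e+01 -3.5000e-02 -3.6000e-02 -4.1900e-01]
 [ 7.8272e+01  2.4100e-01  2.3900e-01  3.3000e-02]]
t 20.93 tcp panel [-1.3 -1.7 38.4] ang 78.3 tilt 0.2 F [-1.03  0.1   0.29] M [0.176 0.052 0.241] w 0.158 q [ 0.    0.08  2.14 -0.09  0.58  0.41]
```

```bash
G='python3 -c "from h import *;feel(3)"'
python3 -m inch '[{"dx":0,"dy":0,"dz":0,"ax":0,"ay":0,"az":-5,"fingers":-1},{"dx":0,"dy":0,"dz":0,"ax":0,"ay":0,"az":-10,"fingers":-1},{"dx":0,"dy":0,"dz":0,"ax":0,"ay":0,"az":-14,"fingers":-1},{"dx":0,"dy":0,"dz":0,"ax":0,"ay":0,"az":-17,"fingers":-1},{"dx":0,"dy":0,"dz":0,"ax":0,"ay":0,"az":-20,"fingers":-1},{"dx":0,"dy":0,"dz":0,"ax":0,"ay":0,"az":-23,"fingers":-1}]'>/dev/null; eval $G
python3 -m inch '[{"dx":0,"dy":0,"dz":0,"ax":0,"ay":0,"az":-5,"fingers":-1},{"dx":0,"dy":0,"dz":0,"ax":0,"ay":0,"az":-10,"fingers":-1},{"dx":0,"dy":0,"dz":0,"ax":0,"ay":0,"az":-14,"fingers":-1},{"dx":0,"dy":0,"dz":0,"ax":0,"ay":0,"az":-17,"fingers":-1},{"dx":0,"dy":0,"dz":0,"ax":0,"ay":0,"az":-20,"fingers":-1},{"dx":0,"dy":0,"dz":0,"ax":0,"ay":0,"az":-23,"fingers":-1}]'>/dev/null; eval $G
python3 -m inch '[{"dx":0,"dy":0,"dz":0,"ax":0,"ay":0,"az":-5,"fingers":-1},{"dx":0,"dy":0,"dz":0,"ax":0,"ay":0,"az":-10,"fingers":-1},{"dx":0,"dy":0,"dz":0,"ax":0,"ay":0,"az":-14,"fingers":-1},{"dx":0,"dy":0,"dz":0,"ax":0,"ay":0,"az":-17,"fingers":-1},{"dx":0,"dy":0,"dz":0,"ax":0,"ay":0,"az":-20,"fingers":-1},{"dx":0,"dy":0,"dz":0,"ax":0,"ay":0,"az":-23,"fingers":-1}]'>/dev/null; eval $G
python3 -m inch '[{"dx":0,"dy":0,"dz":0,"ax":0,"ay":0,"az":-5,"fingers":-1},{"dx":0,"dy":0,"dz":0,"ax":0,"ay":0,"az":-10,"fingers":-1},{"dx":0,"dy":0,"dz":0,"ax":0,"ay":0,"az":-14,"fingers":-1},{"dx":0,"dy":0,"dz":0,"ax":0,"ay":0,"az":-17,"fingers":-1},{"dx":0,"dy":0,"dz":0,"ax":0,"ay":0,"az":-20,"fingers":-1},{"dx":0,"dy":0,"dz":0,"ax":0,"ay":0,"az":-23,"fingers":-1}]'>/dev/null; eval $G
python3 -m inch '[{"dx":0,"dy":0,"dz":0,"ax":0,"ay":0,"az":-5,"fingers":-1},{"dx":0,"dy":0,"dz":0,"ax":0,"ay":0,"az":-10,"fingers":-1},{"dx":0,"dy":0,"dz":0,"ax":0,"ay":0,"az":-14,"fingers":-1},{"dx":0,"dy":0,"dz":0,"ax":0,"ay":0,"az":-17,"fingers":-1},{"dx":0,"dy":0,"dz":0,"ax":0,"ay":0,"az":-20,"fingers":-1},{"dx":0,"dy":0,"dz":0,"ax":0,"ay":0,"az":-23,"fingers":-1}]'>/dev/null; eval $G
python3 -m inch '[{"dx":0,"dy":0,"dz":0,"ax":0,"ay":0,"az":5,"fingers":-1},{"dx":0,"dy":0,"dz":0,"ax":0,"ay":0,"az":10,"fingers":-1},{"dx":0,"dy":0,"dz":0,"ax":0,"ay":0,"az":14,"fingers":-1},{"dx":0,"dy":0,"dz":0,"ax":0,"ay":0,"az":17,"fingers":-1},{"dx":0,"dy":0,"dz":0,"ax":0,"ay":0,"az":20,"fingers":-1},{"dx":0,"dy":0,"dz":0,"ax":0,"ay":0,"az":23,"fingers":-1}]'>/dev/null; eval $G
python3 -m inch '[{"dx":0,"dy":0,"dz":0,"ax":0,"ay":0,"az":5,"fingers":-1},{"dx":0,"dy":0,"dz":0,"ax":0,"ay":0,"az":10,"fingers":-1},{"dx":0,"dy":0,"dz":0,"ax":0,"ay":0,"az":14,"fingers":-1},{"dx":0,"dy":0,"dz":0,"ax":0,"ay":0,"az":17,"fingers":-1},{"dx":0,"dy":0,"dz":0,"ax":0,"ay":0,"az":20,"fingers":-1},{"dx":0,"dy":0,"dz":0,"ax":0,"ay":0,"az":23,"fingers":-1}]'>/dev/null; eval $G
python3 - <<'E'
from h import *
st()
D=np.loadtxt("log.txt")[:,[1,2,5]]
D=np.vstack([D,[[54,-.062,-.55],[78,-.088,-.55],[101,-.099,-.41],[124,-.173,-.41],[124,.143,.41],[101,.299,.41]]])
a=np.radians(D[:,0]); A=np.c_[np.sin(a),np.cos(a),np.sign(D[:,2])]
k,res,_,_=np.linalg.lstsq(A,D[:,1],rcond=None); r=D[:,1]-A@k
C=np.linalg.inv(A.T@A)*r.var()*len(r)/(len(r)-3)
off=np.degrees(np.arctan2(k[1],k[0])); print(k,"amp",np.hypot(*k[:2]),"offset heavy-bar",off,"bar angle for down",(180-off)%360,"sd",np.degrees(np.sqrt(C[0,0])/np.hypot(*k[:2])),r.std())
E
```

```text
ang Mz Ma v6
[[ 1.01288e+02 -3.60000e-02 -3.60000e-02 -4.12000e-01]
 [ 1.01250e+02  2.25000e-01  2.26000e-01  2.60000e-02]]
ang Mz Ma v6
[[ 1.24210e+02 -1.22000e-01 -1.21000e-01 -4.15000e-01]
 [ 1.24184e+02  1.43000e-01  1.42000e-01  2.40000e-02]]
ang Mz Ma v6
[[ 1.47113e+02 -2.12000e-01 -2.11000e-01 -4.16000e-01]
 [ 1.47096e+02  1.36000e-01  1.37000e-01  2.10000e-02]]
ang Mz Ma v6
[[ 1.70004e+02 -2.77000e-01 -2.77000e-01 -4.15000e-01]
 [ 1.69992e+02  1.00000e-01  1.01000e-01  2.20000e-02]]
ang Mz Ma v6
[[-1.67112e+02 -2.37000e-01 -2.35000e-01 -4.14000e-01]
 [-1.67124e+02  5.80000e-02  6.00000e-02  2.00000e-02]]
ang Mz Ma v6
[[ 1.69658e+02  9.10000e-02  9.00000e-02  4.14000e-01]
 [ 1.69738e+02 -2.36000e-01 -2.35000e-01 -4.00000e-02]]
ang Mz Ma v6
[[ 1.46652e+02  1.04000e-01  1.05000e-01  4.15000e-01]
 [ 1.46706e+02 -2.02000e-01 -1.99000e-01 -3.20000e-02]]
t 26.88 tcp panel [-1.1 -1.6 38.4] ang 146.7 tilt 0.2 F [ 0.16 -1.96  0.1 ] M [ 0.057  0.101 -0.202] w 0.159 q [ 0.    0.08  2.14 -0.09  0.58 -0.78]
[0.08742481 0.09817955 0.16367051] amp 0.13146224494189934 offset heavy-bar 48.31626163510034 bar angle for down 131.68373836489965 sd 4.774554849089142 0.03218430537197999
```

```bash
python3 -m inch '[{"dx":0,"dy":0,"dz":0,"ax":0,"ay":0,"az":5,"fingers":-1},{"dx":0,"dy":0,"dz":0,"ax":0,"ay":0,"az":9,"fingers":-1},{"dx":0,"dy":0,"dz":0,"ax":0,"ay":0,"az":12,"fingers":-1},{"dx":0,"dy":0,"dz":0,"ax":0,"ay":0,"az":14,"fingers":-1},{"dx":0,"dy":0,"dz":0,"ax":0,"ay":0,"az":15,"fingers":-1},{"dx":0,"dy":0,"dz":0,"ax":0,"ay":0,"az":15,"fingers":-1},{"dx":0,"dy":0,"dz":0,"ax":0,"ay":0,"az":15,"fingers":-1},{"dx":0,"dy":0,"dz":0,"ax":0,"ay":0,"az":15,"fingers":-1}]' 40
python3 - <<'E'
from h import *
st(); im,d,W=cloud("top")
r=bot.masks_of("top","brake_grip")[0]; m=r["region"]&(d>0)&(W[...,2]>.1)
P=(W[m]-AX)@RP; P=P[(P[:,2]>.06)&(P[:,1]>.1)]; print("fin top panel",np.median(P,0).round(4),len(P))
cv2.imwrite("pics/end.png",cv2.resize(im[165:325,190:430],None,fx=3.3,fy=3.3))
E
```

```text
time: 27.88
tool_pos: [0.6088, 0.0097, 0.0924]
tcp_rot: [1.324, 2.48, 0.166]
wrist_force: [-0.1, -1.2, 0.5]
width: 0.155
t 27.88 tcp panel [-1.1 -1.6 38.4] ang 131.7 tilt 0.2 F [ 0.23 -1.22  0.47] M [0.13  0.069 0.028] w 0.155 q [ 0.    0.08  2.14 -0.09  0.58 -0.52]
fin top panel [0.0544 0.1142 0.0682] 138
```

View pics/end.png

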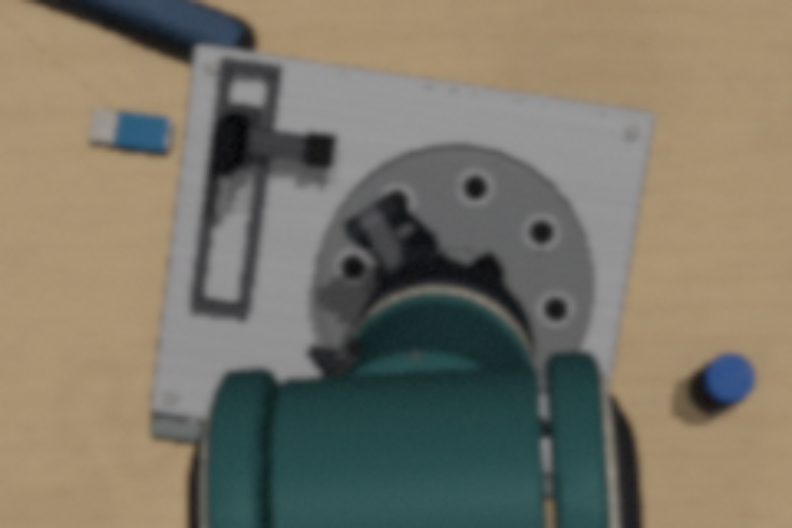

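Picture 5 shows the brake at its upper end, with the fin at (232,140). The vial at (725,380) and the eraser at (130,130) have not moved. The gripper is holding the bar, so I'm handing in.

```bash
python3 -c "
from h import *
st(); print(bot.finish_job())"
```

```text
t 27.98 tcp panel [-1.1 -1.6 38.4] ang 131.7 tilt 0.2 F [ 0.07 -1.6   0.12] M [0.074 0.08  0.077] w 0.158 q [ 0.    0.08  2.14 -0.09  0.58 -0.52]
the job is handed in; nothing more can be done
None
```

I handed the job in at 28 s with the brake free. The gripper is holding the rotor still with what I measured as its heavy side pointing straight down the slope; no verdict was reported.

- **Brake:** I slid it about 55 mm up the slope until it hit a hard stop (12.5 N of push, no further movement). The last top picture shows it still at the upper end.
- **Finding the heavy side:** I turned the rotor both ways over 32° to 193° and fitted the moments. That gave a pull of 0.131 N m and friction of 0.164 N m, both matching the stated ranges. The heavy side is about 48° ahead of the bar's white-line end, so the bar belongs at 131.7°, give or take about 5°.
- **Final hold:** the tool stands at 131.7°, gripping the bar at a set 40 N, and the rotor is still.
- **Bystanders:** the vial and the eraser look unmoved in the last picture.

**Checks that disagreed:**
- **First sweep:** the tool drifted up to about 6 mm off the axle, because my axle estimate was off by about 1.5 to 3 mm. I recentred, regripped and re-measured, and left the one drifted reading at 147° out of the fit.
- **Joint torque:** the last joint's torque readings did not match the wrist moment while moving, so I did not use them.

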